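Seat the gear on its splined shaft and hold it down against the spring

TASK

The gearbox on the bench is open for repair: take the large steel gear by its hub, put it over the upright splined shaft with the hub still pointing up, turn it until its splines mesh, and slide it home, pressing it down against the spring until it stops. Finish while still gripping it and holding it pressed fully down, so that I can slip the E-clip into the groove above it; do not let go. Leave the other things on the bench where they are.

Things in the scene. Friction and masses are not known exactly. Their poses are not given: they have to be found in the camera images.
- gear: Large steel gear, 0.2 to 0.3 kg, lying flat, hub up. Toothed rim 70 mm across, 16 mm tall; round hub 34 mm in diameter, standing 22 mm above the rim. Bore with four internal splines, the same every quarter turn: 18.4 mm between facing tips; the four grooves between them (7.2 mm wide, 25 mm across) run along the gear's own +-x and +-y. Origin: centre of the underside; z up through the hub.
- hub_top (a point): Centre of the top of the gear's hub, 38 mm above the gear's origin, same axes as the gear. The hub can be gripped from above across any diameter.
- spline_top (a point): On the axis of the gearbox's upright steel shaft, at the upper end of its four splines, 80 mm above the bench. The splines (5.5 mm wide, 23 mm across, on a 16 mm core, slimmer in the top 3 mm) run along this point's own +-x and +-y. They start at any angle. The shaft is stiff to turn (0.3 N m); turning it does no harm. Unmeshed, the gear rests on the splines, its origin at this point.
- nose_tip (a point): Tip of the shaft's plain round nose, 102 mm above the bench, 22 mm above the splines; 15.6 mm in diameter, its last 6 mm tapered. The gear's bore slips over it at any angle.
- home (a point): Where the gear's origin (centre of the underside) is when the gear is fully home: on the shaft's axis, 46 mm above the bench, 34 mm below the top of the splines. From the top of the splines the meshed gear slides down 26 mm to the spring washer, then 8 mm against the spring.
- washer (a joint): Brass washer round the shaft, on a coil spring, under the gear. Value in m: 0 where the spring holds it (its face 54 mm above the bench), 0.008 pressed down to its stop (46 mm above the bench). About 4.5 N starts it, 12.5 N brings it to the stop; the gear's weight alone does not press it down.
- gearbox_rim (a point): Centre of the open top of the dark grey cast housing, 57 mm above the bench; 120 mm (its x) by 182 mm (its y) outside, walls 7 mm, fixed on a plywood board of 156 by 232 mm. The splined shaft stands 33 mm to +y of this point. A dark gear on a second shaft, 41 mm to -y, stays below 57 mm.
- small_gear: A small brass gear, 43 mm across and 20 mm tall, that lies on the bench too and is not needed: leave it. Origin: centre of its underside.
- screw_tin: An open round tin of screws, 67 mm across and 32 mm tall, between the gearbox and the vice on the right: leave it. Origin: centre of its underside.
- driver_yellow: A yellow-handled screwdriver, 212 mm long, lying in front of the drill stand: leave it. Origin: under its middle, its length along its y.

How it is judged:
On the way, in this order (a step that is already met when the one before it is completed fails the run):
1. the gear is lifted over the shaft, upright and clear of its splines (horizontal distance between gear and spline_top below 0.02 m and z of gear in the frame of spline_top above -0.002 m and angle between gear's own z axis and vertical below 0.3 rad), for 0.05 s.
2. its splines have meshed and it slides down the shaft (horizontal distance between gear and spline_top below 0.003 m and z of gear in the frame of spline_top below -0.008 m and angle between gear's own z axis and vertical below 0.1 rad), for 0.05 s.
At the end, for the whole second after the job is handed in: Through the last second the gear sits hub up on the shaft (within 3 mm of its axis, tilt under 0.06 rad, grooves within 0.15 rad of the splines), within 2.5 mm of home height, the washer is pressed down over 6 of its 8 mm, and the fingers still touch the gear with over 3 N, holding it still (horizontal distance between gear and spline_top below 0.003 m and z of gear in the frame of spline_top below -0.0315 m and angle between gear's own z axis and vertical below 0.06 rad and (angle between the x axis of gear and the x axis of spline_top, either way round below 0.15 rad or angle between the x axis of gear and the y axis of spline_top, either way round below 0.15 rad) and value of joint washer above 0.006 m and contact force between the fingers and gear above 3 N and linear speed of gear below 0.02 m/s); the arm keeps its last pose, push and grip.
It fails at once if another thing on the bench is moved by more than 30 mm (distance of any of small_gear, screw_tin, driver_yellow from where it was at the start of the episode above 0.03 m).
It also fails if it takes over 40 s, if anything falls off the work surface, if the arm or the gripper's body presses on something with over 40 N, if the wrist force passes 120 N, or if a joint passes its speed limit or range.

ROBOT

A 7-joint arm with a two-finger parallel gripper is mounted at the origin on a cart in front of the work surface, level with it; the furniture and walls round the work are solid. World frame = base frame: x ahead of the robot, y to its left, z up, the work surface at z = 0. Lengths are in m, angles in rad, forces in N, time in s.
With the tool pointing down it reaches from about 0.425 to 0.875 m from the base axis. Payload 4.7 kg.
Tool frame: the origin (TCP) lies at the very end of the fingers, on their centre line; the grasp point (between the pads) lies 19 mm behind it; z points along the fingers, y is the line along which they close (so a half turn about z gives the same grasp; the last joint's range is limited). The gripper opens to 87 mm and grips with 3 to 60 N. Pads are 19 mm wide; open, the fingers measure 117 mm over their backs; the gripper's body (75 mm by 190 mm) begins 51 mm behind the grasp point.
Start: joints at [1.333, 0.321, -0.07, 1.45, 0.023, 1.371, -0.057], TCP at [0.162, -0.63, 0.223] pointing down, gripper open.
Joint ranges: [-2.86, 2.86], [-0.3, 2.09], [-1.38, 1.24], [0.06, 2.45], [-1.56, 4.7], [0.09, 2.05], [-2.69, 2.69]. Speed limits (rad/s): [2.57, 2.57, 3.14, 3.14, 3.14, 3.14, 3.14].

INTERFACE

Orientations are given as a rotation vector (axis times angle).
In Python, from bench import ctrl, get_image, job gives the robot as it stands.
- The arm moves only by the shell command python3 -m crank 'ROWS' [FORCE]. ROWS is JSON, a list that holds one entry, the list of rows, each a list of 5 numbers: the shift along the tool's x, y, z in mm, then the turn about the tool's z in rad, then the closure, from -1 (fully open) to 1 (shut), so that 0 is half open. A call has 1 to 10 rows; each row shifts and turns the commanded pose from where the row before left it, along the tool's axes as they then stand; what a row does not reach is not made up. A row lasts 1/12 s, in which the tool goes at most 41.7 mm and 7.16 degrees, less where a joint would pass 70% of its speed; a pose out of reach is approached as far as the arm can. A call with a gripper value outside its range is refused whole. The fingers move at their own pace and stop on an object; FORCE is the grip in N (left out, the last holds). Time passes only in rows, so rows that do not move let the fingers close. It gives the time, the measured TCP pose, the force, the opening and the grip force at its end, in the units of the state.
- ctrl.get_state(): the state, without advancing time (a new reading comes with each control period).
- get_image(name): name is "scene" or "side" or "wrist"; returns a dict with "pixels" (384x512x3 uint8, red, green, blue), "fx", "fy", "cx", "cy" (pixels), "T" (4x4, takes a point from camera to world coordinates); the wrist camera has in their place "T_tool_cam" (4x4, takes a point from camera to tool coordinates, whose origin is the TCP and whose axes are the flange's). Camera axes: x right, y down, z forward; pixel columns grow to the right and rows downward; lengths in m; the calibration is good to about 2 mm. A picture is of the moment at which its call begins: read the wrist's pose just before it. There is no depth.
- job.close_job(): hands the job in; it is judged then, once.
The state is a dict: "time": time; "joint_positions": joint angles; "qd": joint speeds; "joint_torque": joint torques, N m; "position": TCP position; "tool_rot": TCP orientation; "ft_force": force on the tool from outside, world axes, zero at the start; "torque": the same for the moment, N m; "grip_width": opening from 0.0 (shut) to 1.0 (fully open); "grip_force": force on a finger pad.
Only numpy, scipy, OpenCV 4.12 (cv2) and the standard library are available. Lean on these libraries where they do the work, as an engineer would, in place of code of your own. Each camera call takes 0.05 s, during which the arm holds its last target. There are 200 camera calls.

## Working session

There is one attempt and no reset: what is moved stays moved. The work goes in short steps, Python scripts to look and compute and a shell command to move; the robot and the scene stay as the last step left them, time stands still between calls to the robot, and variables do not carry over. Pictures are saved under pics/ and viewed, at most 10 in all, crops included, and the job is handed in when it is done.

```bash
ls; mkdir -p pics; python3 - <<'E'
from bench import ctrl,get_image
import cv2,numpy as np,pickle
s=ctrl.get_state();print({k:np.round(v,3).tolist() for k,v in s.items()})
d={}
for n in("scene","side","wrist"):
    i=get_image(n);d[n]=i
    cv2.imwrite(f"pics/{n}0.png",i["pixels"][:,:,::-1])
    print(n,i["fx"],i["cx"],i["cy"],np.round(i.get("T",i.get("T_tool_cam")),4).tolist())
pickle.dump(d,open("im0.pkl","wb"))
E
```

```text
pics
{'time': 0.0, 'joint_positions': [1.333, 0.322, -0.07, 1.452, 0.023, 1.371, -0.057], 'qd': [-0.001, 0.001, 0.0, -0.0, -0.0, -0.002, 0.002], 'joint_torque': [-0.001, -49.128, -0.404, -31.253, -0.064, 0.044, 0.0], 'position': [0.162, -0.629, 0.221], 'tool_rot': [-3.115, -0.394, 0.001], 'ft_force': [0.711, 0.57, -0.013], 'torque': [-0.044, 0.067, -0.016], 'grip_force': 0.0, 'grip_width': 1.001}
scene 442.06715394761034 257.8396862589752 189.8294150761973 [[0.4571, -0.6797, 0.5736, -0.3432], [-0.8893, -0.3597, 0.2824, -0.5403], [0.0144, -0.6392, -0.7689, 1.3072], [0.0, 0.0, 0.0, 1.0]]
side 394.848536419642 255.4976776632089 192.17695375143578 [[0.2606, -0.8522, 0.4537, 0.042], [-0.9655, -0.2305, 0.1215, -0.2265], [0.0011, -0.4697, -0.8828, 1.082], [0.0, 0.0, 0.0, 1.0]]
wrist 298.87958541382767 253.43054794468034 192.42211555664963 [[-0.0002, -0.9543, -0.2988, 0.0834], [1.0, -0.0, -0.0006, 0.0], [0.0006, -0.2988, 0.9543, -0.1626], [0.0, 0.0, 0.0, 1.0]]
```

View pics/scene0.png

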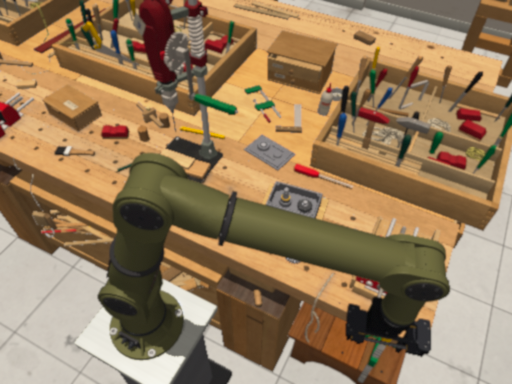

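View pics/side0.png

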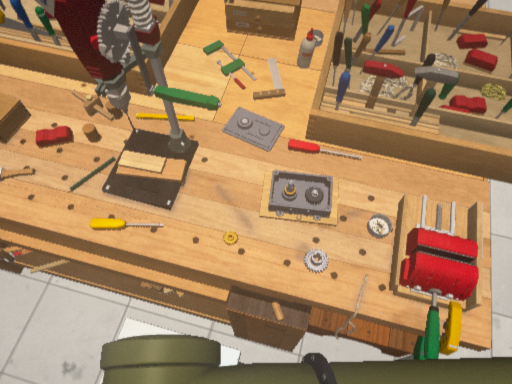

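The side view shows the gear at about (316,260), the shaft nose at about (290,187), the housing at (302,194), the small brass gear at (231,238) and the tin at (379,225). I'll measure roughly from this view and refine with the wrist camera.

```bash
cat > h.py <<'E'
import numpy as np,cv2
from scipy.spatial.transform import Rotation as R
from bench import ctrl,get_image
def tool(s):
    T=np.eye(4);T[:3,:3]=R.from_rotvec(s["tool_rot"]).as_matrix();T[:3,3]=s["position"];return T
def shot(n):
    s=ctrl.get_state();i=get_image(n)
    if n=="wrist": i["T"]=tool(s)@i["T_tool_cam"]
    return s,i
def cast(i,u,v,z):
    T=i["T"];d=T[:3,:3]@[(u-i["cx"])/i["fx"],(v-i["cy"])/i["fy"],1];o=T[:3,3]
    return o+d*(z-o[2])/d[2]
def proj(i,p):
    c=np.linalg.inv(i["T"])@np.r_[p,1];return c[:2]/c[2]*[i["fx"],i["fy"]]+[i["cx"],i["cy"]]
def togo(s,p):  # world target -> tool mm
    T=tool(s);return np.round(1000*T[:3,:3].T@(np.array(p)-T[:3,3]),1)
E
python3 - <<'E'
import pickle;from h import *
d=pickle.load(open("im0.pkl","rb"));i=d["side"]
for n,u,v,z in[("gear",316,260,.025),("shaft",290,186,.1),("rim",302,191,.057),("small",231,238,.02),("tin",379,225,.03)]:
    print(n,cast(i,u,v,z).round(3))
c=cv2.resize(i["pixels"][160:285,200:400,::-1],(800,500),interpolation=cv2.INTER_CUBIC);cv2.imwrite("pics/sidec.png",c)
s=ctrl.get_state();print(tool(s).round(3))
E
```

```text
gear [ 0.423 -0.299  0.025]
shaft [ 0.591 -0.181  0.1  ]
rim [ 0.608 -0.217  0.057]
small [ 0.426 -0.051  0.02 ]
tin [ 0.572 -0.454  0.03 ]
[[ 0.968  0.249 -0.     0.162]
 [ 0.249 -0.968  0.001 -0.629]
 [-0.    -0.001 -1.     0.222]
 [ 0.     0.     0.     1.   ]]
```

View pics/sidec.png

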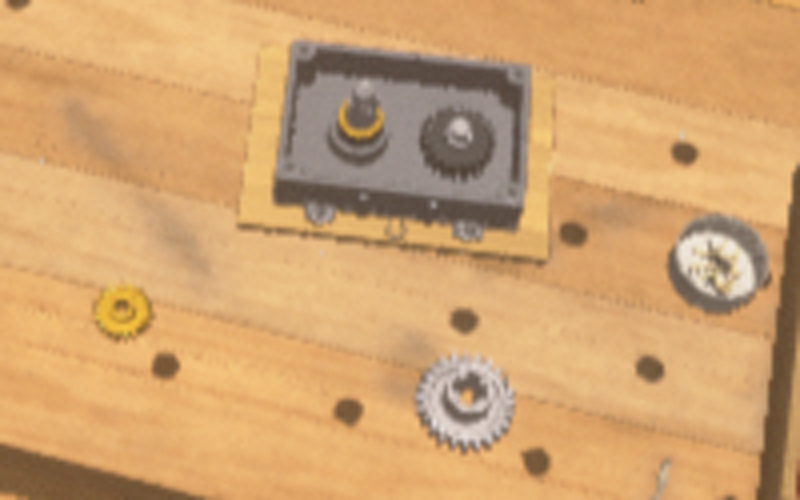

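The nose tip is near side pixel (291,181) and the gear hub near (316,260), both matching the expected layout. I'll move the wrist camera over the gear.

```bash
python3 -m crank '[[[0,0,-30,0,-1],[0,0,-30,0,-1],[30,-23,0,0,-1],[30,-23,0,0,-1],[30,-23,0,0,-1],[30,-23,0,0,-1],[30,-23,0,0,-1],[30,-23,0,0,-1],[30,-23,0,0,-1],[30,-23,0,0,-1]]]'
python3 -m crank '[[[30,-23,0,0,-1],[30,-23,0,0,-1],[30,-23,10,0,-1],[5,-3,10,0,-1],[0,0,0,0,-1],[0,0,0,0,-1]]]'
python3 - <<'E'
from h import *
s,i=shot("wrist");cv2.imwrite("pics/w1.png",i["pixels"][:,:,::-1]);print(s["position"],s["time"]);import pickle;pickle.dump((s,i),open("w1.pkl","wb"))
for p in[(.423,-.299,.038),(.589,-.187,.102)]:print(proj(i,p))
E
```

```text
time: 0.98
position: [0.3492, -0.3897, 0.2824]
tool_rot: [3.117, 0.394, -0.0]
ft_force: [0.6, -1.1, -0.1]
grip_width: 0.999
grip_force: 0.0
time: 1.48
position: [0.4218, -0.2984, 0.2619]
tool_rot: [-3.116, -0.395, 0.003]
ft_force: [-0.1, -0.2, 0.6]
grip_width: 0.998
grip_force: 0.0
[ 0.42175051 -0.29839004  0.2618875 ] 1.4833
[254.38775171 164.05299939]
[181.97724887 -22.37847278]
```

View pics/w1.png

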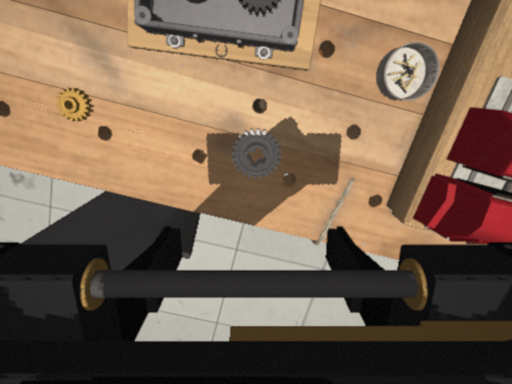

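The wrist view shows the gear at (256,153), brass gear (75,103) and tin (408,70). I'll go closer to get its exact centre and groove angle.

```bash
python3 -m crank '[[[4,3,40,0,-1],[4,3,40,0,-1],[0,0,30,0,-1],[0,0,0,0,-1],[0,0,0,0,-1]]]'
python3 - <<'E'
from h import *;import pickle
s,i=pickle.load(open("w1.pkl","rb"));print(cast(i,257,154,.038))
s,i=shot("wrist");pickle.dump((s,i),open("w2.pkl","wb"));print(s["position"])
u,v=proj(i,cast(pickle.load(open("w1.pkl","rb"))[1],257,154,.038));print(u,v)
u,v=int(u),int(v);c=i["pixels"][v-60:v+60,u-80:u+80,::-1]
cv2.imwrite("pics/w2.png",cv2.resize(c,(800,600),interpolation=cv2.INTER_CUBIC))
E
```

```text
time: 1.95
position: [0.43, -0.3032, 0.152]
tool_rot: [-3.116, -0.389, 0.004]
ft_force: [-0.6, -0.3, 0.7]
grip_width: 1.0
grip_force: 0.0
[ 0.43675454 -0.29895853  0.038     ]
[ 0.43004165 -0.30319104  0.1519893 ]
251.27939343986066 181.4552812144193
```

View pics/w2.png

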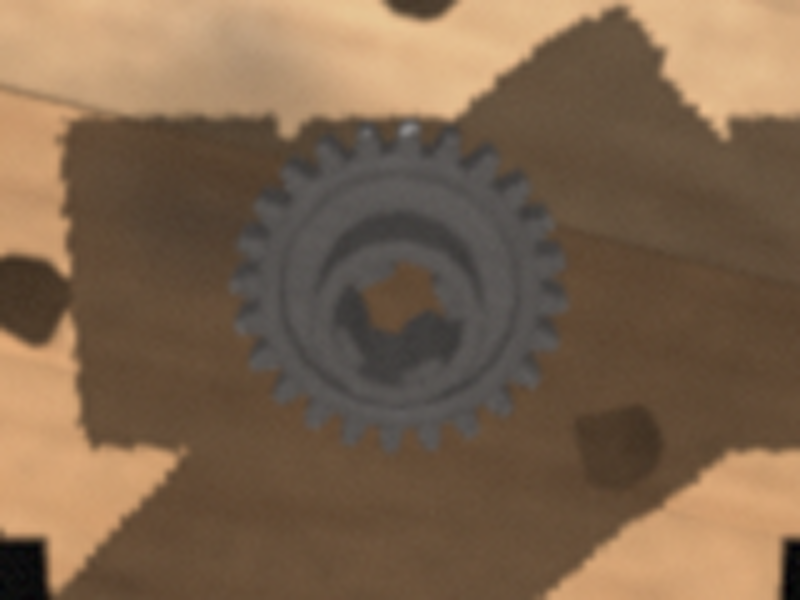

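The gear's rim centre is at crop (400,288), i.e. pixel (251,179); the hub-top ellipse is at about crop (399,322), i.e. pixel (251,185). I'll rectify to the hub-top plane and take the brightness profile round the bore.

```bash
cat >> h.py <<'E'
def rect(i,c,z,half,n=480):
    """top view of plane z about c: image right=-y world, up=+x world"""
    q=np.float32([[0,0],[n,0],[n,n],[0,n]])
    w=[(half,half),(half,-half),(-half,-half),(-half,half)]
    P=np.float32([proj(i,(c[0]+a,c[1]+b,z)) for a,b in w])
    return cv2.warpPerspective(i["pixels"][:,:,::-1].copy(),cv2.getPerspectiveTransform(P,q),(n,n),flags=cv2.INTER_CUBIC)
def four(g,half,r0,r1):
    """phase (rad, world yaw mod pi/2) of brightest 4-fold direction in grey top view"""
    n=g.shape[0];a=np.arange(720)*np.pi/360;out=[]
    for r in np.linspace(r0,r1,6):
        k=r/half*n/2
        x=n/2-k*np.sin(a);y=n/2-k*np.cos(a)
        f=cv2.remap(g.astype(np.float32),x.astype(np.float32)[None],y.astype(np.float32)[None],cv2.INTER_LINEAR)[0]
        F=np.fft.rfft(f);out.append((round(r*1e3,1),round(-np.angle(F[4])/4,3),np.abs(F[[3,4,5]]).round().astype(int).tolist()))
    return out
E
python3 - <<'E'
from h import *;import pickle
s,i=pickle.load(open("w2.pkl","rb"))
h=cast(i,250.8,185.4,.038);r=cast(i,250.8,178.6,.016);print(h,r)
c=(h+r)/2
im=rect(i,h,.038,.025);g=cv2.cvtColor(im,6)
for o in four(g,.025,.0095,.0125):print(o)
g=cv2.normalize(g,None,0,255,cv2.NORM_MINMAX)
im=cv2.convertScaleAbs(im,alpha=2);cv2.circle(im,(240,240),int(17/25*240),(0,255,0),1);cv2.circle(im,(240,240),int(12.5/25*240),(0,255,0),1);cv2.imwrite("pics/r2.png",im)
E
```

```text
[ 0.43282349 -0.29947102  0.038     ] [ 0.43366433 -0.29900953  0.016     ]
(np.float64(9.5), np.float32(0.753), [875, 2768, 255])
(np.float64(10.1), np.float32(0.727), [677, 3686, 547])
(np.float64(10.7), np.float32(0.714), [679, 4076, 878])
(np.float64(11.3), np.float32(0.699), [672, 3753, 1082])
(np.float64(11.9), np.float32(0.691), [876, 2883, 1124])
(np.float64(12.5), np.float32(0.711), [917, 1717, 1066])
```

View pics/r2.png

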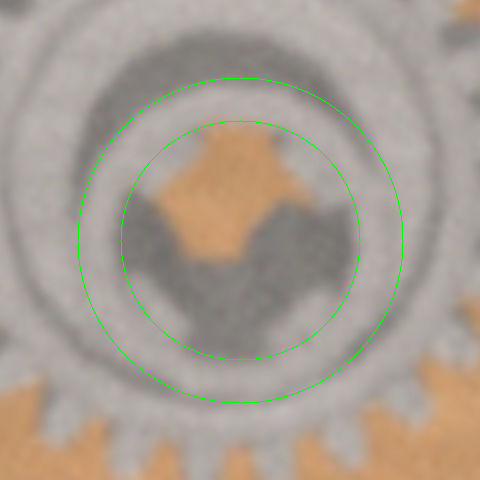

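The hub top sits cleanly on the circles: gear at (0.433,-0.299), grooves at world yaw about -0.07. Next I'll look at the shaft while the gripper is empty.

```bash
python3 -m crank '[[[34,-15,-10,0,-1],[34,-15,-10,0,-1],[34,-15,-8,0,-1],[34,-14,0,0,-1],[32,-14,0,0,-1],[0,0,0,0,-1],[0,0,0,0,-1]]]'
python3 - <<'E'
from h import *;import pickle
s,i=shot("wrist");pickle.dump((s,i),open("w3.pkl","wb"));print(s["position"],s["tool_rot"])
u,v=proj(i,(.589,-.187,.08));print(u,v)
u,v=int(u),int(v);u0,v0=max(u-100,0),max(v-75,0);print(u0,v0);c=i["pixels"][v0:v0+150,u0:u0+200,::-1]
cv2.imwrite("pics/w3.png",cv2.resize(c,(800,600),interpolation=cv2.INTER_CUBIC))
E
```

```text
time: 2.58
position: [0.5791, -0.1881, 0.1837]
tool_rot: [3.115, 0.4, 0.007]
ft_force: [-0.8, -1.2, 0.2]
grip_width: 0.999
grip_force: 0.0
[ 0.57907735 -0.18807372  0.18367918] [3.11461216 0.39960206 0.00712947]
254.93899123238282 182.67196781284474
154 107
```

View pics/w3.png

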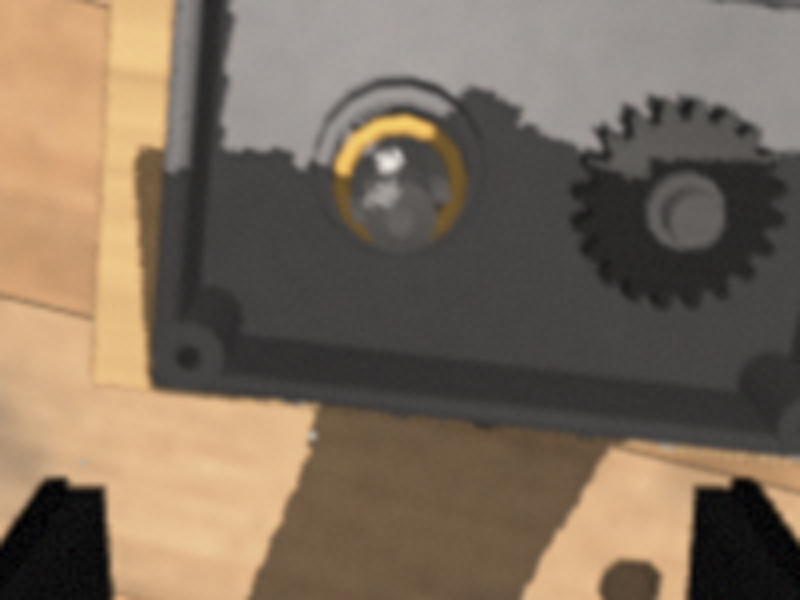

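The nose is at crop (402,222), i.e. pixel (254.5,162.5), inside the brass washer ring centred at about crop (400,183). I'll rectify at spline height.

```bash
python3 - <<'E'
from h import *;import pickle
s,i=pickle.load(open("w3.pkl","rb"))
c=cast(i,254.5,162.5,.102);print(c,cast(i,254,152.8,.054))
im=rect(i,c,.08,.016);g=cv2.cvtColor(im,6)
for o in four(g,.016,.0085,.012):print(o)
a=cv2.normalize(im,None,0,255,cv2.NORM_MINMAX);a=cv2.convertScaleAbs(im,alpha=1.8)
for r in(8,11.5):cv2.circle(a,(240,240),int(r/16*240),(0,255,0),1)
cv2.imwrite("pics/r3.png",a)
E
```

```text
[ 0.61147943 -0.18058455  0.102     ] [ 0.61140841 -0.18033571  0.054     ]
(np.float64(8.5), np.float32(0.545), [3970, 5400, 6305])
(np.float64(9.2), np.float32(0.561), [7378, 7534, 6967])
(np.float64(9.9), np.float32(0.556), [9054, 8384, 6848])
(np.float64(10.6), np.float32(0.548), [9016, 8183, 6215])
(np.float64(11.3), np.float32(0.533), [7859, 7424, 5260])
(np.float64(12.0), np.float32(0.528), [5616, 6259, 4209])
```

View pics/r3.png

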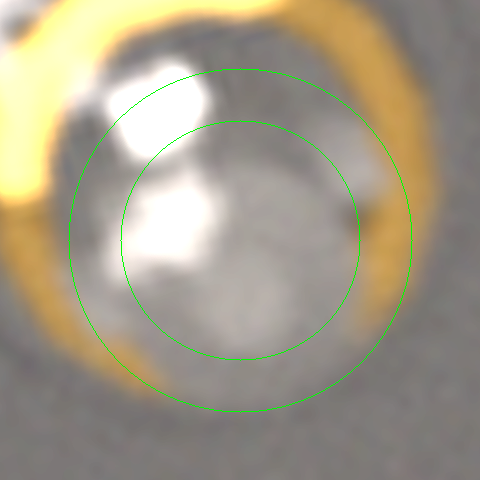

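Both heights give the axis as (0.6115,-0.1805), which is vertical as it should be. The splines are at yaw of about 0.55, and the gear grooves are at -0.07. Now back to the gear to grasp it.

```bash
python3 -c "
from h import *
print(togo(ctrl.get_state(),(.433,-.2994,.1)))"
```

```text
[-167.4   69.5   82.9]
```

```bash
python3 -m crank '[[[-34,14,0,0,-1],[-34,14,0,0,-1],[-34,14,0,0,-1],[-34,14,10,0,-1],[-31,14,33,0,-1],[0,0,40,0,-1],[0,0,0,0,-1],[0,0,0,0,-1]]]'
python3 -c "
from h import *
print(togo(ctrl.get_state(),(.433,-.2994,.018)))"
```

```text
time: 3.3
position: [0.4332, -0.2971, 0.1016]
tool_rot: [-3.116, -0.389, 0.003]
ft_force: [0.5, 0.3, 0.6]
grip_width: 1.002
grip_force: 0.0
[-0.7  2.3 83.6]
```

```bash
python3 -m crank '[[[-1,2,35,0,-1],[0,0,30,0,-1],[0,0,18,0,-1],[0,0,0,0,-1],[0,0,0,0,-1],[0,0,0,0,0.2],[0,0,0,0,1],[0,0,0,0,1],[0,0,0,0,1],[0,0,0,0,1]]]' 45
python3 -m crank '[[[0,0,0,0,1],[0,0,0,0,1],[0,0,0,0,1]]]'
```

```text
time: 4.13
position: [0.4352, -0.2987, 0.0193]
tool_rot: [3.116, 0.394, 0.001]
ft_force: [-0.4, 1.3, -0.5]
grip_width: 0.701
grip_force: 0.0
time: 4.38
position: [0.4347, -0.2984, 0.0185]
tool_rot: [3.117, 0.394, -0.0]
ft_force: [0.9, -0.3, -0.6]
grip_width: 0.48
grip_force: 0.0
```

```bash
python3 -m crank '[[[0,0,0,0,1],[0,0,0,0,1],[0,0,0,0,1],[0,0,0,0,1]]]'
python3 -m crank '[[[0,0,-20,0,1],[0,0,-30,0,1],[0,0,-35,0,1],[0,0,-35,0,1],[0,0,-30,0,1],[0,0,0,0,1],[0,0,0,0,1]]]'
python3 - <<'E'
from h import *
s=ctrl.get_state();T=tool(s);print(s["position"],T[:3,:3].round(3).tolist(),np.arctan2(T[1,0],T[0,0]))
print(togo(s,(.6115,-.1805,.175)))
ss=[];
E
```

```text
time: 4.72
position: [0.4347, -0.2983, 0.0184]
tool_rot: [-3.117, -0.394, 0.0]
ft_force: [0.3, -0.1, -0.0]
grip_width: 0.368
grip_force: 45.0
time: 5.3
position: [0.4356, -0.299, 0.1701]
tool_rot: [3.114, 0.394, 0.004]
ft_force: [-0.9, 0.0, -3.4]
grip_width: 0.364
grip_force: 45.0
[ 0.43564855 -0.29900604  0.1700534 ] [[0.968, 0.249, 0.003], [0.249, -0.968, -0.002], [0.002, 0.003, -1.0]] 0.25179704988407114
[199.8 -70.9  -4.8]
```

Lifted, with grip 45 N and about the gear's weight on the wrist. Checking how the gear sits in the hand.

```bash
python3 - <<'E'
from h import *;import pickle
s,i=shot("wrist");pickle.dump((s,i),open("w4.pkl","wb"))
t=i["T_tool_cam"];j=dict(i,T=t)
print([proj(j,p).round(1) for p in[(0,0,.0024),(.035,0,.0024),(-.002,0,.0024),(0,.035,.0024),(0,-.035,.0024)]])
c=i["pixels"][140:300,150:360,::-1]
cv2.imwrite("pics/w4.png",cv2.convertScaleAbs(cv2.resize(c,(787,600),interpolation=cv2.INTER_CUBIC),alpha=1.8))
E
```

```text
[array([253.6, 242. ]), array([253.6, 187. ]), array([253.6, 245. ]), array([310.9, 242. ]), array([196.2, 242. ])]
```

View pics/w4.png

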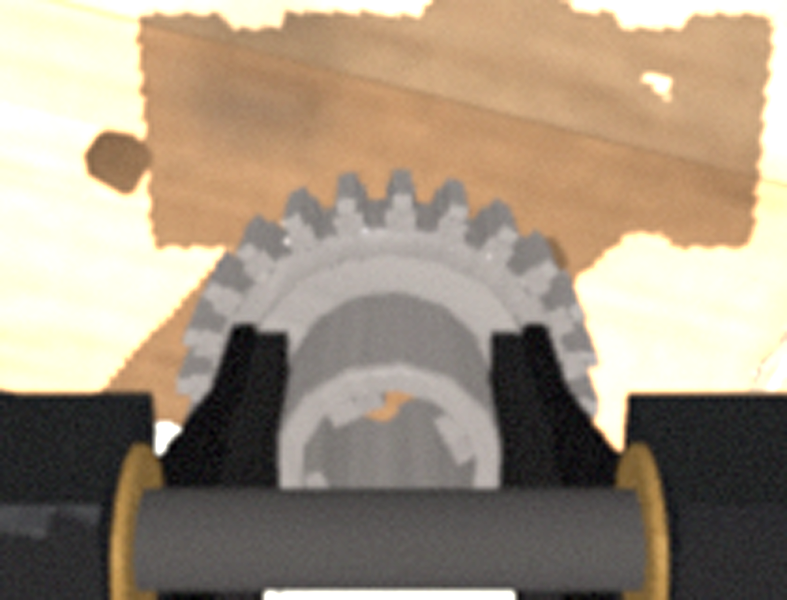

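The gear sits level in the hand, with hub-top edges at crop columns 280 and 498 (centred in y). Its front edges suggest it is a few mm towards tool -x, so I'll quantify that.

```bash
python3 - <<'E'
from h import *;import pickle
s,i=pickle.load(open("w4.pkl","rb"));j=dict(i,T=i["T_tool_cam"])
f=lambda x,y,z:cast(j,150+x/3.748,140+y/3.748,z)*1e3
print("hub front",f(389,362,-.0196)-[17,0,0],"rim top",f(400,195,.0024)-[35,0,0],"rim bot",f(400,171,.0184)-[35,0,0])
c=f(389,362,-.0196)-[17,0,0]
print("hub side",f(280,478,-.0196),f(498,478,-.0196))
for p in[(350,408),(455,440),(318,480)]:
    d=f(*p,-.0196)-c;print(d[:2],np.arctan2(d[1],d[0]))
E
```

```text
hub front [ -2.72709325   0.11944955 -19.6       ] rim top [-3.05298712  1.82611906  2.4       ] rim bot [-3.81425791  1.98768428 18.4       ]
hub side [ -4.2325092  -15.70258447 -19.6       ] [ -4.227525    15.94579237 -19.6       ]
[ 9.81460765 -5.54301352] -0.514113535802486
[4.70145434 9.47413772] 1.1101605415444162
[ -1.83500621 -10.31097867] -1.74691864487993
```

```bash
python3 -m crank '[[[34,-12,0,0,1],[34,-12,0,0,1],[34,-12,0,0,1],[34,-12,0,0,1],[34,-12,0,0,1],[32,-12,0,0,1],[0,0,0,-0.12,1],[0,0,0,-0.12,1],[0,0,0,-0.12,1],[0,0,0,-0.12,1]]]'
python3 -m crank '[[[0,0,0,-0.12,1],[0,0,0,-0.01,1],[0,0,0,0,1],[0,0,0,0,1]]]'
cat > st.py <<'E'
from h import *
s=ctrl.get_state();T=tool(s);y=np.arctan2(T[1,0],T[0,0])
print("yaw",y.round(3),"tilt",T[:2,2].round(4),"to go",togo(s,(.6115+.0024*np.cos(y),-.1805+.0024*np.sin(y),.13)))
E
python3 st.py;python3 -c "
from h import *
s,i=shot('side');import pickle;pickle.dump((s,i),open('s5.pkl','wb'))
s,i=shot('wrist');pickle.dump((s,i),open('w5.pkl','wb'))"
```

```text
time: 6.18
position: [0.611, -0.1775, 0.165]
tool_rot: [-2.926, -1.133, 0.007]
ft_force: [-0.6, 0.5, -2.1]
grip_width: 0.364
grip_force: 45.0
time: 6.52
position: [0.6116, -0.1783, 0.1669]
tool_rot: [-2.855, -1.307, 0.003]
ft_force: [-0.2, 0.9, -1.7]
grip_width: 0.363
grip_force: 45.0
yaw 0.859 tilt [-0.0024  0.0009] to go [ 0.6  1.4 36.9]
```

Nearly over the shaft. I'll correct by 1 mm and come down in stages, watching the force.

```bash
python3 -m crank '[[[1,1,20,0,1],[0,0,16,0,1],[0,0,0,0,1],[0,0,0,0,1]]]'; python3 st.py
python3 -m crank '[[[0,0,6,0,1],[0,0,6,0,1],[0,0,4,0,1],[0,0,0,0,1]]]'; python3 st.py
```

```text
time: 6.95
position: [0.613, -0.1781, 0.1317]
tool_rot: [-2.854, -1.311, 0.003]
ft_force: [0.6, -0.5, -1.5]
grip_width: 0.365
grip_force: 45.0
yaw 0.861 tilt [-0.0022  0.0006] to go [-0.4  0.4  1.7]
time: 7.28
position: [0.6133, -0.1782, 0.1157]
tool_rot: [-2.854, -1.312, 0.002]
ft_force: [0.3, 0.0, -2.4]
grip_width: 0.365
grip_force: 45.0
yaw 0.862 tilt [-0.0013  0.0002] to go [ -0.5   0.1 -14.3]
```

```bash
python3 -m crank '[[[0,0,5,0,1],[0,0,5,0,1],[0,0,3,0,1],[0,0,0,0,1]]]'
python3 -m crank '[[[0,0,2,0,1],[0,0,2,0,1],[0,0,2,0,1],[0,0,0,0,1]]]'; python3 st.py
```

```text
time: 7.62
position: [0.6132, -0.1782, 0.1025]
tool_rot: [-2.854, -1.312, 0.002]
ft_force: [0.1, -0.5, -2.0]
grip_width: 0.365
grip_force: 45.0
time: 7.95
position: [0.6136, -0.1782, 0.0971]
tool_rot: [-2.854, -1.312, 0.001]
ft_force: [-0.3, 0.6, -2.6]
grip_width: 0.364
grip_force: 45.0
yaw 0.862 tilt [-0.0006  0.0002] to go [ -0.8  -0.1 -32.9]
```

```bash
python3 -m crank '[[[0,0,2,0,1],[0,0,2,0,1],[0,0,2,0,1],[0,0,0,0,1]]]'
python3 -m crank '[[[0,0,2,0,1],[0,0,2,0,1],[0,0,2,0,1],[0,0,0,0,1]]]'; python3 st.py
```

```text
time: 8.28
position: [0.6136, -0.1776, 0.091]
tool_rot: [-2.853, -1.312, 0.001]
ft_force: [0.2, 1.9, -1.6]
grip_width: 0.369
grip_force: 45.0
time: 8.62
position: [0.6135, -0.1777, 0.0848]
tool_rot: [-2.853, -1.312, 0.001]
ft_force: [-1.4, 2.8, -2.7]
grip_width: 0.365
grip_force: 45.0
yaw 0.862 tilt [-0.001   0.0008] to go [ -1.    0.2 -45.2]
```

Meshed: the gear is about 13 mm below the spline tops with no vertical load. Sliding on with a firmer grip.

```bash
python3 -m crank '[[[0,-0.5,4,0,1],[0,0,4,0,1],[0,0,3,0,1],[0,0,0,0,1]]]' 60
python3 -m crank '[[[0,0,3,0,1],[0,0,3,0,1],[0,0,2,0,1],[0,0,0,0,1],[0,0,0,0,1]]]'; python3 st.py
```

```text
time: 8.95
position: [0.6134, -0.1776, 0.0736]
tool_rot: [-2.854, -1.312, 0.0]
ft_force: [-0.5, 3.3, -3.1]
grip_width: 0.364
grip_force: 60.0
time: 9.37
position: [0.6137, -0.1774, 0.0677]
tool_rot: [2.854, 1.313, 0.0]
ft_force: [-3.9, 4.6, 6.3]
grip_width: 0.36
grip_force: 60.0
yaw 0.862 tilt [ 0.0001 -0.0001] to go [ -1.3   0.4 -62.3]
```

```bash
python3 -m crank '[[[0,-0.6,2,0,1],[0,0,2,0,1],[0,0,1,0,1],[0,0,0,0,1],[0,0,0,0,1]]]'
python3 -m crank '[[[0,0,2,0,1],[0,0,2,0,1],[0,0,0,0,1],[0,0,0,0,1]]]'; python3 st.py
```

```text
time: 9.78
position: [0.6137, -0.1774, 0.0644]
tool_rot: [2.853, 1.312, 0.001]
ft_force: [-6.7, 4.9, 13.7]
grip_width: 0.363
grip_force: 60.0
time: 10.12
position: [0.6139, -0.1773, 0.0641]
tool_rot: [2.852, 1.311, -0.0]
ft_force: [-14.9, 6.2, 33.4]
grip_width: 0.36
grip_force: 60.1
yaw 0.862 tilt [ 0.0011 -0.0026] to go [ -1.7   0.4 -65.9]
```

At the stop: force rose to 33 N with no further travel. I'll ease the push and the side load a little, then check.

```bash
python3 -m crank '[[[-0.3,-1,-1,0,1],[0,0,0,0,1],[0,0,0,0,1],[0,0,0,0,1]]]'; python3 st.py
python3 - <<'E'
from h import *
s,i=shot("side")
u,v=map(int,proj(i,(.6115,-.1805,.07)));c=i["pixels"][v-45:v+45,u-60:u+60,::-1];cv2.imwrite("pics/s6.png",cv2.resize(c,(800,600),interpolation=cv2.INTER_CUBIC))
print([(n,((proj(i,p)-[u-60,v-45])*6.67).round()) for n,p in dict(axis_hub=(.6115,-.1805,.084),nose=(.6115,-.1805,.102),rimtop=(.6115,-.1805,.062),wall=(.584,-.2135,.057)).items()])
E
```

```text
time: 10.45
position: [0.6138, -0.1773, 0.0642]
tool_rot: [2.851, 1.31, 0.003]
ft_force: [-9.0, 4.7, 25.9]
grip_width: 0.36
grip_force: 60.1
yaw 0.862 tilt [ 0.0034 -0.0028] to go [ -1.5   0.6 -65.8]
[('axis_hub', array([407., 285.])), ('nose', array([410., 265.])), ('rimtop', array([403., 310.])), ('wall', array([462., 386.]))]
```

View pics/s6.png

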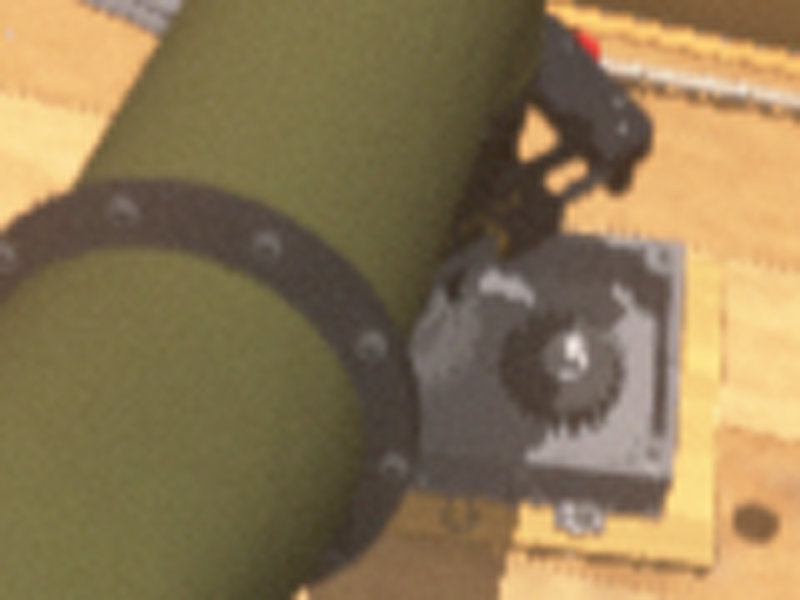

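The arm hides the gear in this view. The other evidence agrees: TCP 0.0642 minus the grasp height 0.0184 gives 0.0458, against a home height of 0.046. The force also followed the spring and then hit a hard stop. Handing in.

```bash
python3 -c "
from bench import job
print(job.close_job())"
```

```text
the job is handed in; nothing more can be done
None
```

The gear is meshed and pressed down to its stop (about 26 N down, 60 N grip) and still held for the E-clip. I've handed the job in; the height and force readings put it at home, but the arm hid the gear from the side camera, so I couldn't confirm it by eye.

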